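Mesh-check the 16-tooth gear on the gear tester

TASK

Two spur gears of the same diameter stand in the wooden rack; one has 16 teeth, the other 11. Lay the 16-tooth gear down, take it again by its hub and put it on the stud of the tester's drawn-back carriage, hub up, then slide the carriage fully home so that its teeth mesh with the brass master gear. Then turn the gear a quarter turn by its hub to see that it drives the master gear, and leave it there, seated and meshed; leave the other gear in the rack and do not disturb the loose tin, tape roll and spark plug.

Things in the scene. Friction and masses are not known exactly. Their poses are not given: they have to be found in the camera images.
- gear_fine_center (a point): 16-tooth steel spur gear, 90 mm over the teeth, 68 mm over the roots, toothed part 18 mm thick, 23 mm bore, 0.45 kg. Point: on its axis, middle of the toothed part. +x = gear axis, towards its hub; the other face is flat. At the start it stands on edge, axis level, hub away from the robot. Too wide to grip across the teeth: grip the two faces near the rim, or the hub.
- gear_fine_hub (a point): Middle of the same gear's round hub, 30 mm in diameter, which rises 28 mm above one face; the point is 23 mm along +x from the gear's centre point, axes the same. Gear flat on the bench, hub up: centre point 9 mm up, hub from 18 to 46 mm.
- gear_coarse_center (a point): The 11-tooth steel spur gear with much coarser teeth: same 90 mm diameter, 18 mm thickness, hub, bore and axes as the 16-tooth gear, standing in the other slot of the rack. It does not fit the master gear; it stays in the rack.
- rack: Light wooden rack, 70 x 236 mm and 37 mm high, fixed to the bench; origin at the middle of its underside. Its two slots lie in line along its y axis, centred at y = +53 and -53 mm; slot floor 16 mm, slot walls 37 mm above the bench. Either gear may be in either slot. A big red bench vice, 0.21 m high, stands at the left near the robot: keep clear of it.
- tester: Gear tester fixed to the bench: green base plate 112 x 256 mm, 12 mm thick; origin at the middle of its underside. The master gear's axis is at y = -75 mm; a grey carriage slides along the tester's y axis on a steel way. The bench between tester and rack, on the robot's side (about 0.4 to 0.5 m ahead of the robot, 0.12 m to its right), is always free.
- master_center (a point): Brass master gear, 12 teeth, 70 mm over the teeth, 18 mm thick; turns freely on its upright post. The point is on its axis at half thickness, 44 mm above the bench; the post and its cap rise to 60 mm.
- master_mark (a point): A point near the rim of the master gear, 30 mm from its axis, in line with a small red dot; it goes round with the master gear.
- stud_seat (a point): Foot of the upright stud on the carriage: centre of the flat seat for the gear's plain face, 35 mm above the bench; moves with the carriage. The stud is 20 mm in diameter and 38 mm high, its last 10 mm a cone. Axes parallel to the tester's. A seated gear has its centre point 9 mm above this point and turns freely on the stud with 1.5 mm play all round.
- push_plate (a point): Top edge of the upright grey push plate (50 mm wide, 8 mm thick, top 60 mm above the bench) at the end of the carriage away from the master gear, 56 mm behind the stud.
- carriage (a joint): Travel of the carriage toward the master gear (the tester's -y direction), m. 0 = drawn back; 0.050 = home, against its stop, where the stud is 70 mm from the master axis and a 16-tooth gear meshes. About 3 N of friction; stays where left; can be pushed by the plate or the gear's hub. If tooth tips meet tip to tip it stops about 10 mm short: turn the gear a little and push on.
- nail_tin: Open grey tin, 73 mm across and 61 mm high, loose bystander; origin at the middle of its underside.
- duct_tape: Roll of black tape lying flat, 62 mm across and 19 mm high, loose bystander; origin at the middle of its underside.
- spark_plug: Spark plug lying on the bench, 73 mm long and 24 mm wide, loose bystander; origin at the middle of its underside.

How it is judged (in metres and radians):
On the way, in this order (a step that is already met when the one before it is completed fails the run):
1. the 16-tooth gear sits flat on the stud, hub up, with the carriage still drawn back (horizontal distance between gear_fine_center and stud_seat below 0.005 m and z of gear_fine_center in the frame of stud_seat between 0.006 and 0.012 m and angle between gear_fine_center's own x axis and vertical below 0.08 rad and value of joint carriage below 0.035 m), for 0.2 s.
2. the carriage is slid home with the gear on the stud, the teeth meshed with the master gear (horizontal distance between gear_fine_center and stud_seat below 0.005 m and z of gear_fine_center in the frame of stud_seat between 0.006 and 0.012 m and angle between gear_fine_center's own x axis and vertical below 0.08 rad and value of joint carriage above 0.046 m), for 0.2 s.
3. the gear is turned and drives the master gear round (its mark moves at least 30 mm, a sixth of a turn) (all of step 2 and distance of master_mark from where it was at the start of the episode above 0.03 m), for 0.1 s.
At the end, for the whole second after the job is handed in: The 16-tooth gear rests flat on its seat, hub up (within 0.08 rad), on the stud (axis within 5 mm, height within 3 mm); the carriage is home (joint over 0.046); the gear's axis is within 75.5 mm of the master's; the gear is at rest; the 11-tooth gear is within 20 mm of its start in the rack (all of step 2 and horizontal distance between gear_fine_center and master_center below 0.0755 m and linear speed of gear_fine below 0.02 m/s and distance of gear_coarse_center from where it was at the start of the episode below 0.02 m); the robot touches nothing.
It fails at once if the 11-tooth gear is taken out of the rack or shifted by more than 30 mm (distance of gear_coarse_center from where it was at the start of the episode above 0.03 m).
It fails at once if a loose bystander (tin, tape roll, spark plug) is moved more than 30 mm (distance of any of nail_tin, duct_tape, spark_plug from where it was at the start of the episode above 0.03 m).
It also fails if it takes over 72 s, if anything falls off the work surface, if the arm or the gripper's body presses on something with over 40 N, if the wrist force passes 120 N, or if a joint passes its speed limit or range.

ROBOT

A 6-joint arm with a two-finger parallel gripper is mounted at the origin on a cart in front of the work surface, level with it; the furniture and walls round the work are solid. World frame = base frame: x ahead of the robot, y to its left, z up, the work surface at z = 0. Lengths are in mm, angles in rad, forces in N, time in s.
With the tool pointing down it reaches from about 350 to 875 mm from the base axis. Payload 4.2 kg.
Tool frame: the origin (TCP) lies midway between the tips of the shut fingers; the grasp point (between the pads) lies 19 mm behind it; z points along the fingers, y is the line along which they close (so a half turn about z gives the same grasp; the last joint's range is limited). The gripper opens to 87 mm and grips with 3 to 60 N. Pads are 19 mm wide; open, the fingers measure 117 mm over their backs; the gripper's body (75 mm by 190 mm) begins 51 mm behind the grasp point.
Start: joints at [-0.846, 0.385, 0.008, 0, -1.194, -0.259], TCP at [280.722, -558.385, 222.55] pointing down, gripper open.
Joint ranges: [-3.14, 3.14], [-1.21, 2.06], [-1.07, 1.41], [-3.16, 2.05], [-2.99, -0.16], [-3.1, 3.1]. Speed limits (rad/s): [2.79, 2.79, 3.14, 3.14, 3.14, 3.14].

INTERFACE

Orientations are given as a unit quaternion [w, x, y, z].
In Python, from workcell import manip gives the robot as it stands.
- The arm moves only by the tool carry_out, never from a script. Its argument "rows" is a list that holds one entry, the list of rows, each a list of 5 numbers: the shift along the tool's x, y, z in cm, then the turn about the tool's z in rad, then the opening, from 0 (shut) to 1 (fully open). A call has 1 to 12 rows; each row shifts and turns the commanded pose from where the row before left it, along the tool's axes as they then stand; what a row does not reach is not made up. A row lasts 1/12 s, in which the tool goes at most 41.7 mm and 7.16 degrees, less where a joint would pass 70% of its speed; a pose out of reach is approached as far as the arm can. A call is refused whole if a number of a shift passes 4.17 or a number of a turn 0.125, either way. A call with a gripper value outside its range is refused whole. The fingers move at their own pace and stop on an object; "force" is the grip in N (left out, the last holds). Time passes only in rows, so rows that do not move let the fingers close. It gives the time, the measured TCP pose, the force, the opening and the grip force at its end, in the units of the state.
- manip.read_state(): the state, without advancing time (a new reading comes with each control period).
- manip.get_image(name): name is "side" or "top"; returns the picture (400x640x3 uint8, red, green, blue); there is no depth.
- manip.camera_info(name): a dict with "K" (3x3 intrinsics, pixels), "rvec" (rotation vector, rad) and "tvec" (3), from world to camera coordinates, as OpenCV has them. Camera axes: x right, y down, z forward; pixel columns grow to the right and rows downward; lengths in mm; the calibration is good to about 2 mm. A picture is of the moment at which its call begins. camera_info takes no time and is no camera call.
- manip.close_job(): hands the job in; it is judged then, once.
The state is a dict: "time_s": time; "q": joint angles; "qvel": joint speeds; "joint_efforts": joint torques, N m; "eef_pos": TCP position; "tcp_rot": TCP orientation; "force": force on the tool from outside, world axes, zero at the start; "wrist_torque": the same for the moment, N m; "finger_gap": finger opening in mm; "finger_force": force on a finger pad.
Only numpy, scipy, OpenCV 4.12 (cv2) and the standard library are available. Lean on these libraries where they do the work, as an engineer would, in place of code of your own. Each camera call takes 0.05 s, during which the arm holds its last target. There are 200 camera calls.

## Working session

There is one attempt and no reset: what is moved stays moved. The work goes in short steps, Python scripts to look and compute and a tool call to move; the robot and the scene stay as the last step left them, time stands still between calls to the robot, and variables do not carry over. Pictures are saved under pics/ and viewed, at most 10 in all, crops included, and the job is handed in when it is done.

Besides the shell and the picture viewer there is one more tool, called after "Emit:" as name(argument=value, ...) on one line, values as JSON. carry_out: Moves the arm, as the interface text tells. Its arguments: {"type":"object","properties":{"rows":{"type":"array","items":{"type":"array","items":{"type":"array","items":{"type":"number"}}}},"force":{"type":"number"}},"required":["rows"]}

```bash
ls; mkdir -p pics; python3 - <<'E'
from workcell import manip
import cv2
for n in("top","side"):
    im=manip.get_image(n); cv2.imwrite(f"pics/{n}0.png",im[:,:,::-1])
    c=manip.camera_info(n); print(n,c)
    import numpy as np
    R=cv2.Rodrigues(np.array(c["rvec"],float))[0]; print(-R.T@np.array(c["tvec"]).ravel())
s=manip.read_state(); print(s)
E
```

```text
pics
top {'K': array([[420.67986389,   0.        , 316.42618756],
       [  0.        , 420.67986389, 200.89375912],
       [  0.        ,   0.        ,   1.        ]]), 'rvec': array([ 2.10032047, -2.10537738,  0.24328838]), 'tvec': array([-129.64210898,  559.56900421,  923.07858092])}
[ 337.22897186 -127.2875398  1025.7061549 ]
side {'K': array([[493.14422649,   0.        , 317.93525623],
       [  0.        , 493.14422649, 195.43631137],
       [  0.        ,   0.        ,   1.        ]]), 'rvec': array([ 2.12166856, -0.31908549,  0.14734771]), 'tvec': array([-553.25430219,   79.97720836, 1481.61030333])}
[  205.00032241 -1315.47978524   857.40513768]
{'time_s': 0.1, 'q': array([-8.46424891e-01,  3.85490014e-01,  6.81028263e-03, -4.37760402e-04,
       -1.19397478e+00, -2.58626686e-01]), 'qvel': array([-5.12336912e-04, -1.48179884e-03,  3.33465821e-03,  2.25944941e-03,
       -1.04386278e-03,  6.64130566e-05]), 'joint_efforts': array([ 5.94296798e-04, -3.91690207e+01,  1.87934750e+01,  4.23182979e+00,
        1.34891242e-02, -6.67323161e-05]), 'eef_pos': array([ 280.4882914 , -557.95542369,  221.5810156 ]), 'tcp_rot': array([-2.59118828e-04, -2.30694658e-01,  9.73025729e-01,  9.15131265e-04]), 'force': array([ 0.21282974, -0.10374774, -0.27085105]), 'wrist_torque': array([-0.03265796,  0.0030468 , -0.02771801]), 'finger_force': 0.0, 'finger_gap': 87.20639490455373}
```

View pics/top0.png

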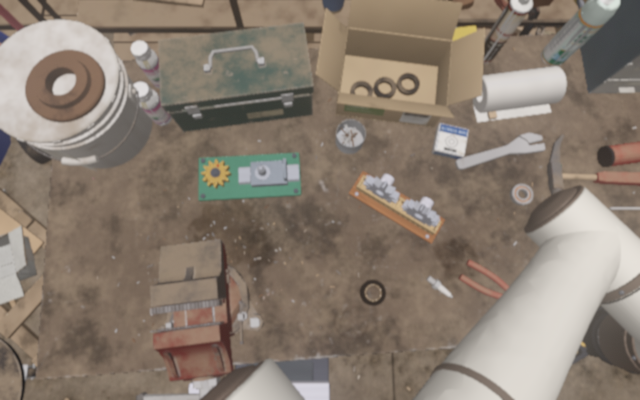

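View pics/side0.png

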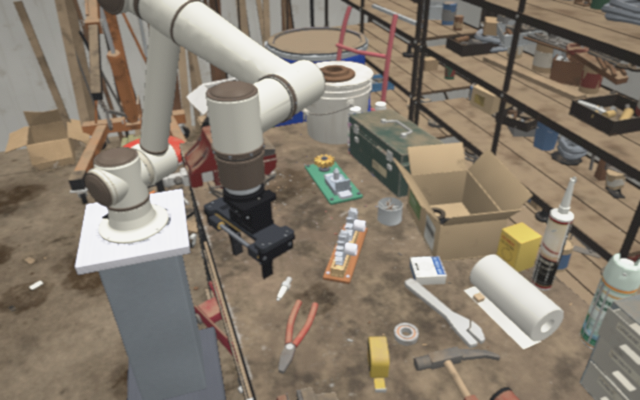

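The top view shows the tester at about (250,177), the rack at (398,207), the tin at (350,135), the tape at (373,292) and the plug at (440,287). I'll enlarge the rack and tester.

```bash
python3 - <<'E'
import cv2,numpy as np
t=cv2.imread("pics/top0.png"); s=cv2.imread("pics/side0.png")
a=cv2.resize(t[165:245,340:450],None,fx=5,fy=5,interpolation=cv2.INTER_CUBIC)
b=cv2.resize(t[145:210,190:310],None,fx=5,fy=5,interpolation=cv2.INTER_CUBIC)[:, :]
c=np.zeros((400,800,3),np.uint8)
# left: rack(550x400)
w=np.zeros((600,800,3),np.uint8)
cv2.imwrite("pics/rack.png",a)
sr=cv2.resize(s[200:285,315:375],None,fx=4,fy=4,interpolation=cv2.INTER_CUBIC)
w[:325,:600]=b; w[:340,560:800]=sr if False else w[:340,560:800]
w[0:340,600-40+0:800]=sr
w[0:325,0:560]=b[:,:560]
cv2.imwrite("pics/tst.png",w[:345])
E
```

```text
(no output)
```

View pics/rack.png

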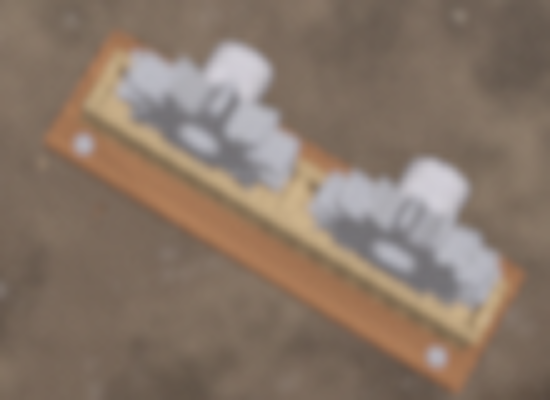

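View pics/tst.png

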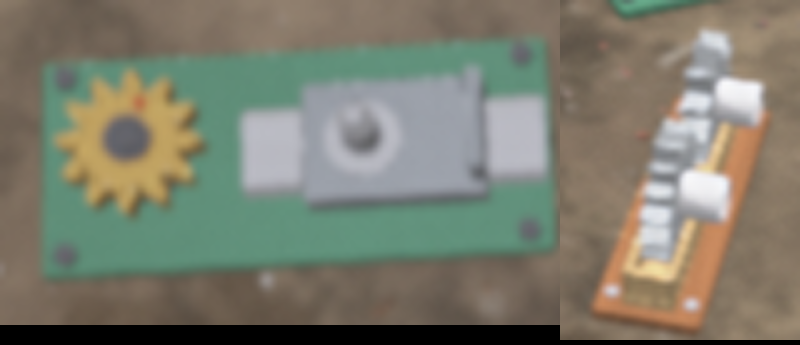

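```bash
cat > h.py <<'E'
import numpy as np,cv2
from workcell import manip
def cam(n):
    c=manip.camera_info(n);R=cv2.Rodrigues(np.array(c["rvec"],float))[0]
    return c["K"],R,np.array(c["tvec"],float).ravel(),np.array(c["rvec"],float)
def ray(n,u,v,z):
    K,R,t,_=cam(n);d=R.T@np.linalg.inv(K)@[u,v,1];o=-R.T@t
    return o+d*(z-o[2])/d[2]
def proj(n,P):
    K,R,t,r=cam(n);return cv2.projectPoints(np.array(P,float).reshape(-1,1,3),r,t,K,None)[0].reshape(-1,2)
E
python3 - <<'E'
from h import *
np.set_printoptions(precision=1,suppress=True)
r=lambda x,y,z:ray("top",x/5+340,y/5+165,z)
t=lambda x,y,z:ray("top",x/5+190,y/5+145,z)
C=np.array([r(118,30,5),r(522,270,5),r(460,392,5),r(45,142,5)]);print("rack",C,C.mean(0),np.linalg.norm(np.diff(C,axis=0),axis=1))
C=np.array([t(42,65,12),t(548,38,12),t(555,245,12),t(45,278,12)]);print("tester",C,C.mean(0),np.linalg.norm(np.diff(C,axis=0),axis=1))
print("master",t(126,137,60),"stud tip",t(362,116,73),"ring",t(362,137,35))
print("hubs end", r(238,70,61+0),r(437,185,61))
im=cv2.imread("pics/top0.png");s=cv2.imread("pics/side0.png")
a=cv2.resize(im[170:228,360:444],None,fx=9,fy=9,interpolation=cv2.INTER_LANCZOS4)
cv2.imwrite("pics/rk2.png",a[:, :])
b=cv2.resize(s[200:275,320:372],None,fx=8,fy=8,interpolation=cv2.INTER_LANCZOS4)
cv2.imwrite("pics/rk3.png",b)
E
```

```text
rack [[ 650.3 -250.9    5. ]
 [ 526.4 -446.9    5. ]
 [ 466.  -412.4    5. ]
 [ 591.9 -212.7    5. ]] [ 558.7 -330.7    5. ] [231.9  69.5 236. ]
tester [[683.2 167.1  12. ]
 [697.2 -88.8  12. ]
 [588.9 -92.9  12. ]
 [572.6 159.   12. ]] [635.5  36.1  12. ] [256.3 108.4 252.5]
master [630.6 110.9  60. ] stud tip [636.8  -3.4  73. ] ring [638.    1.3  35. ]
hubs end [ 613.2 -300.8   61. ] [ 556.7 -392.2   61. ]
```

View pics/rk3.png

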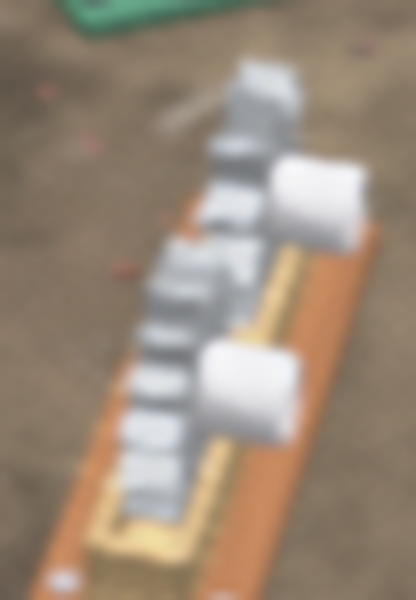

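```bash
python3 - <<'E'
from h import *
from scipy.ndimage import map_coordinates
y=np.array([0.53,0.848,0]);x=np.array([0.848,-0.53,0]);z=np.array([0,0,1.])
c0=np.array([558.7,-330.7,61])
rows=[]
for n in("side","top"):
  im=cv2.imread(f"pics/{n}0.png")
  for k,s in(("left",53),("right",-53)):
    c=c0+s*y
    a=np.radians(np.arange(-90,91,0.5))[None,:];ax=np.linspace(-9,9,30)[:,None]
    P=c+43*(np.sin(a)[...,None]*(-y)+np.cos(a)[...,None]*z)+ax[...,None]*x
    uv=proj(n,P.reshape(-1,3))
    st=np.stack([map_coordinates(im[...,i].astype(float),[uv[:,1],uv[:,0]],order=3).reshape(30,-1) for i in range(3)],-1)
    st=cv2.resize(np.clip(st,0,255).astype(np.uint8),(722,120));
    for g in range(-90,91,30): cv2.line(st,((g+90)*4,0),((g+90)*4,10),(0,0,255),2)
    cv2.putText(st,n+k,(0,115),0,.5,(0,255,255));rows.append(st)
cv2.imwrite("pics/unw.png",np.vstack(rows))
E
```

```text
(no output)
```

View pics/unw.png

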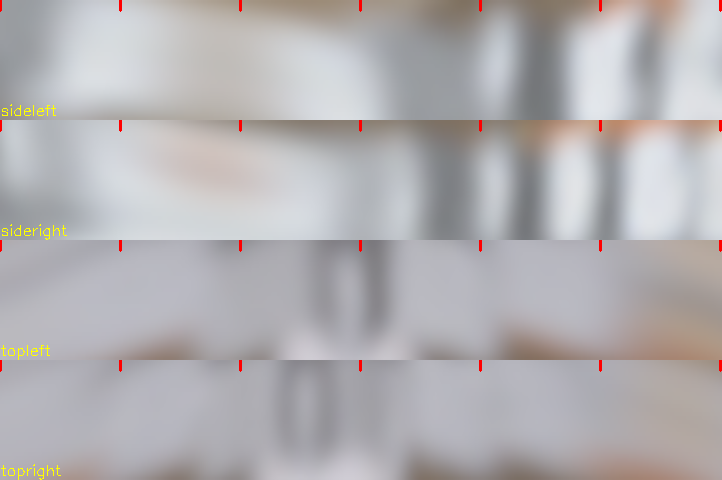

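Unwrapping the rims shows tooth gaps about 21° apart on the right-hand gear (16 teeth) and about 30° apart on the left-hand one (11). So the target is the right-hand gear, at about (531,-376). Next I'll draw the models over the pictures to check the positions.

```bash
python3 - <<'E'
from h import *
np.set_printoptions(precision=1,suppress=True)
y=np.array([0.53,0.848,0]);x=np.array([0.848,-0.53,0]);z=np.array([0,0,1.])
c=np.array([530.6,-375.6,61])
th=np.linspace(0,2*np.pi,60)
def circ(c,a,b,r): return c+r*(np.cos(th)[:,None]*a+np.sin(th)[:,None]*b)
ty=np.array([-0.045,0.999,0]);tx=np.array([.999,.045,0]);tc=np.array([635.5,36.1,0])
m=tc-75*ty*-1; m=tc+75*ty
w=[]
print("tc+75y",m, "stud 120 from master",m-120*ty)
for n,(x0,y0,x1,y1),f in(("top",(340,165,450,245),5),("side",(315,195,375,280),5),("top",(190,145,310,210),5),("side",(295,145,375,205),5)):
    im=cv2.imread(f"pics/{n}0.png")[y0:y1,x0:x1];im=cv2.resize(im,None,fx=f,fy=f,interpolation=cv2.INTER_CUBIC)
    L=[circ(c-9*x,y,z,45),circ(c+9*x,y,z,45),circ(c+37*x,y,z,15)]
    L+=[circ(np.array([*m[:2],53.]),tx,ty,35),circ(np.array([*(m-120*ty)[:2],35.]),tx,ty,16),circ(np.array([*(m-120*ty)[:2],63.]),tx,ty,10)]
    pl=m-176*ty; L.append(np.array([pl+25*tx+60*z,pl-25*tx+60*z]))
    L.append(np.array([tc+a*56*tx+b*128*ty+12*z for a,b in((1,1),(1,-1),(-1,-1),(-1,1),(1,1))]))
    rc=np.array([558.7,-330.7,37]);
    for P in L:
        q=((proj(n,P)-[x0,y0]+.5)*f).astype(int); cv2.polylines(im,[q.reshape(-1,1,2)],False,(0,0,255),1)
    w.append(im)
H=np.zeros((800,980,3),np.uint8)
H[:400,:550]=w[0];H[:425,555:855]=w[1];H[430:755,:600-25]=w[2][:,:575];H[430:730,580:980]=w[3]
cv2.imwrite("pics/ov.png",cv2.resize(H,(735,600),interpolation=cv2.INTER_AREA))
for u in((373,292),(440,287),(350,135)): print(ray("top",*u,10))
E
```

```text
tc+75y [632.1 111.    0. ] stud 120 from master [637.5  -8.9   0. ]
[ 350.7 -264.2   10. ]
[ 361.8 -423.3   10. ]
[ 745.4 -218.    10. ]
```

View pics/ov.png

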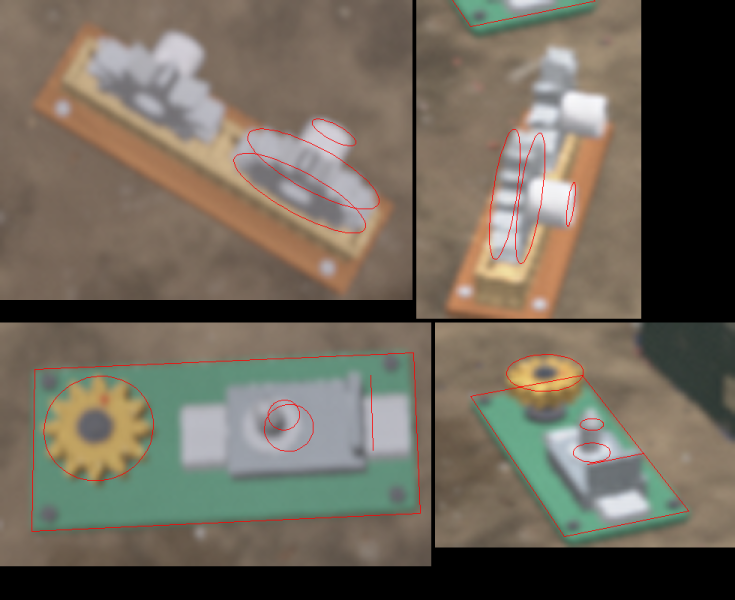

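The gear model fits in both views. The stud looks about 10 mm nearer the master than full draw-back would give, so I'll recheck it at the fit. Now I'll move above the 16-tooth gear.

Emit:
carry_out(rows=[[[-3.8,0.64,0,0,1],[-3.8,0.64,0,0,1],[-3.8,0.64,0,0,1],[-3.8,0.64,0,0,1],[-3.8,0.64,0,0,1],[-3.8,0.64,0,0,1],[-3.8,0.64,0,0,1],[-3.8,0.64,0,-0.11,1],[0,0,0,-0.11,1],[0,0,0,-0.11,1],[0,0,0,-0.11,1],[0,0,0,-0.106,1]]], force=40)

```text
time_s: 1.1
eef_pos: [529.4, -375.5, 221.7]
tcp_rot: [-0.0, -0.487, 0.873, 0.001]
force: [0.3, -0.1, 0.3]
finger_gap: 87.1
finger_force: 0.0
```

```bash
cat >> h.py <<'E'
from scipy.spatial.transform import Rotation as Ro
def go(tx,ty,tz,yaw_y=None,fr=None):
    """print shift in tool axes (cm) and turn; yaw_y = wanted angle (deg) of tool y, modulo 180; fr=(p,yawdeg) overrides"""
    s=manip.read_state();q=s["tcp_rot"];R=Ro.from_quat([q[1],q[2],q[3],q[0]]).as_matrix()
    a=np.degrees(np.arctan2(R[1,1],R[0,1]))
    d=R.T@(np.array([tx,ty,tz])-s["eef_pos"])/10
    t=None
    if yaw_y is not None: w=(yaw_y-a+90)%180-90; t=-np.radians(w)
    print("t",round(s["time_s"],2),"pos",s["eef_pos"].round(1),"ytool deg",round(a,2),"zdir",R[:,2].round(3),"shift cm",d.round(2),"turn",t and round(t,3),"gap",round(s["finger_gap"],1),"F",s["force"].round(1),"ff",round(s["finger_force"],1),"q",np.round(s["q"],2))
E
python3 -c "
from h import *
go(530.6,-375.6,80,-32)"
```

```text
t 1.1 pos [ 529.4 -375.5  221.7] ytool deg 148.32 zdir [-0.001  0.001 -1.   ] shift cm [-0.05 -0.13 14.17] turn 0.006 gap 87.1 F [ 0.3 -0.1  0.3] ff 0.0 q [-0.37  0.43  0.07 -0.   -1.22 -0.18]
```

Emit:
carry_out(rows=[[[0,-0.1,3.5,0,1],[0,0,3.5,0,1],[0,0,3.5,0,1],[0,0,2.5,0,1],[0,0,1.1,0,1],[0,0,0,0,0],[0,0,0,0,0],[0,0,0,0,0],[0,0,0,0,0],[0,0,0,0,0],[0,0,0,0,0],[0,0,0,0,0]]], force=40)

```text
time_s: 2.1
eef_pos: [530.5, -376.8, 82.5]
tcp_rot: [0.0, -0.485, 0.875, -0.001]
force: [-0.7, 0.3, 0.0]
finger_gap: 48.0
finger_force: 0.0
```

Emit:
carry_out(rows=[[[0,0,0,0,0],[0,0,0,0,0],[0,0,0,0,0],[0,0,0,0,0],[0,0,0,0,0],[0,0,0,0,0],[0,0,0,0,0],[0,0,0,0,0]]])

```text
time_s: 2.77
eef_pos: [530.1, -376.6, 81.5]
tcp_rot: [-0.0, -0.485, 0.875, 0.0]
force: [-0.4, -0.3, -0.4]
finger_gap: 17.5
finger_force: 40.0
```

```bash
python3 -c "
from h import *
go(500,-130,160,0)"
```

```text
t 2.77 pos [ 530.1 -376.6   81.5] ytool deg 147.97 zdir [-0.  0. -1.] shift cm [-19.31  15.63  -7.84] turn -0.559 gap 17.5 F [-0.4 -0.3 -0.4] ff 40.0 q [-0.37  0.55 -0.1  -0.   -0.92 -0.19]
```

Emit:
carry_out(rows=[[[0,0,-2,0,0],[0,0,-3,0,0],[0,0,-3.5,0,0],[0,0,-2,0,0],[-1.5,1.2,0,0,0],[-2.6,2.1,0,0,0],[-2.8,2.3,0,0,0],[-2.8,2.3,0,0,0],[-2.8,2.3,0,0,0],[-2.8,2.3,0,0,0],[-2.6,2.0,0,0,0],[-1.4,1.1,0,0,0]]])

```text
time_s: 3.77
eef_pos: [498.6, -127.3, 185.6]
tcp_rot: [-0.001, -0.485, 0.874, 0.001]
force: [-0.0, -0.5, -3.2]
finger_gap: 17.8
finger_force: 40.0
```

Emit:
carry_out(rows=[[[0,0,0,-0.08,0],[0,0,0,-0.12,0],[0,0,0,-0.12,0],[0,0,2,-0.12,0],[0,0,3,-0.12,0],[0,0,2.5,0,0],[0,0,1,0,0],[0,0,0,0,0]]])

```text
time_s: 4.43
eef_pos: [497.6, -130.2, 98.4]
tcp_rot: [-0.003, -0.707, 0.707, 0.003]
force: [-0.4, 0.1, -3.9]
finger_gap: 17.6
finger_force: 40.0
```

```bash
python3 -c "
from h import *
go(500,-130,66.5,0)"
```

```text
t 4.43 pos [ 497.6 -130.2   98.4] ytool deg 179.99 zdir [-0.008  0.    -1.   ] shift cm [-0.02 -0.27  3.19] turn -0.0 gap 17.6 F [-0.4  0.1 -3.9] ff 40.0 q [ 0.06  0.33 -0.42 -0.   -0.82 -0.06]
```

Emit:
carry_out(rows=[[[0,0,0.8,0,0],[0,0,0.8,0,0],[0,0,0.6,0,0],[0,0,0.4,0,0],[0,0,0.4,0,0],[0,0,0.1,0,0],[0,0,0,0,0],[0,0,0,0,0]]])

```text
time_s: 5.1
eef_pos: [500.5, -130.3, 70.8]
tcp_rot: [-0.0, 0.707, -0.707, 0.0]
force: [-0.9, 0.9, -3.9]
finger_gap: 17.7
finger_force: 40.0
```

Emit:
carry_out(rows=[[[0,0,0.2,0,0],[0,0,0.2,0,0],[0,0,0.1,0,0],[0,0,0,0,0],[0,0,0,0,0]]])

```text
time_s: 5.52
eef_pos: [500.3, -130.3, 65.6]
tcp_rot: [0.0, 0.707, -0.707, -0.0]
force: [0.1, -0.2, -2.6]
finger_gap: 17.7
finger_force: 40.0
```

Emit:
carry_out(rows=[[[0,0,0.1,0,0],[0,0,0,0,0.35],[0,0,0,0,0.35],[0,0,0,0,0.35],[0,0,0,0,0.35],[0,0,0,0,0.35],[0,0,0,0,0.35],[0,0,-1,0,0.35],[0,0,-2,0,0.35],[0,0,-2,0,0.35]]])

```text
time_s: 6.35
eef_pos: [499.8, -130.3, 115.1]
tcp_rot: [0.001, 0.708, -0.707, -0.001]
force: [0.5, -0.5, -0.4]
finger_gap: 30.3
finger_force: 0.0
```

Emit:
carry_out(rows=[[[0,-1.5,0,0,0],[0,-1.5,0,0,0],[0,-1.0,0,0,0],[0,0,0,0,0],[0,0,0,0,0],[0,0,0,0,0],[0,0,0,0,0],[0,0,0,0,0]]])

```text
time_s: 7.02
eef_pos: [539.6, -130.3, 114.4]
tcp_rot: [0.0, 0.707, -0.707, -0.0]
force: [0.3, 0.7, 0.3]
finger_gap: 0.5
finger_force: 0.0
```

```bash
python3 - <<'E'
from h import *
go(540,-130,77,0)
w=[]
for n,b in(("top",(250,170,400,290)),("side",(270,110,420,260))):
    im=manip.get_image(n)[:,:,::-1];cv2.imwrite(f"pics/{n}1.png",im)
E
```

```text
t 7.02 pos [ 539.6 -130.3  114.4] ytool deg -179.95 zdir [-0.001  0.    -1.   ] shift cm [-0.03 -0.05  3.74] turn 0.001 gap 0.5 F [0.3 0.7 0.3] ff 0.0 q [ 0.06  0.37 -0.31 -0.   -0.89 -0.05]
```

Emit:
carry_out(rows=[[[0,0,2,0,0],[0,0,1.7,0,0],[0,0,0,0,0],[0,0.8,0,0,0],[0,0.7,0,0,0],[0,0.4,0,0,0],[0,0.4,0,0,0],[0,0.4,0,0,0],[0,0.4,0,0,0],[0,0.4,0,0,0],[0,0.4,0,0,0]]])

```text
time_s: 8.03
eef_pos: [500.9, -130.3, 77.7]
tcp_rot: [-0.0, 0.707, -0.707, 0.0]
force: [-0.0, 1.2, 0.5]
finger_gap: 0.3
finger_force: 0.0
```

Emit:
carry_out(rows=[[[0,0.3,0,0,0],[0,0.3,0,0,0],[0,0.2,0,0,0],[0,0,-1,0,0],[0,0,-3,0,0],[0,-2,-3,0,1],[0,-2,-3,0,1],[0,-2,0,0,1],[0,-2,0,0,1]]])

```text
time_s: 8.78
eef_pos: [575.7, -130.3, 181.4]
tcp_rot: [-0.002, 0.708, -0.707, 0.002]
force: [-0.3, 0.4, -0.5]
finger_gap: 19.3
finger_force: 0.0
```

```bash
python3 - <<'E'
from h import *
go(450,-130,100,0)
w=[]
for n,b in(("top",(250,160,390,290)),("side",(250,170,390,300))):
    im=manip.get_image(n)[:,:,::-1];cv2.imwrite(f"pics/{n}2.png",im)
    c=proj(n,[[455,-130,18]])[0];print(c)
    x,y=int(c[0])-45,int(c[1])-60
    w.append(cv2.resize(im[y:y+100,x:x+90],None,fx=4.4,fy=4.4,interpolation=cv2.INTER_CUBIC));print(x,y)
cv2.imwrite("pics/lay.png",np.hstack(w))
E
```

```text
t 8.78 pos [ 575.7 -130.3  181.4] ytool deg -179.93 zdir [ 0.007 -0.    -1.   ] shift cm [-0.05 12.63  8.06] turn 0.001 gap 19.3 F [-0.3  0.4 -0.5] ff 0.0 q [ 0.05  0.35 -0.15  0.   -1.06 -0.05]
[316.07325255 247.58734484]
271 187
[290.93950763 213.75068613]
245 153
```

View pics/lay.png

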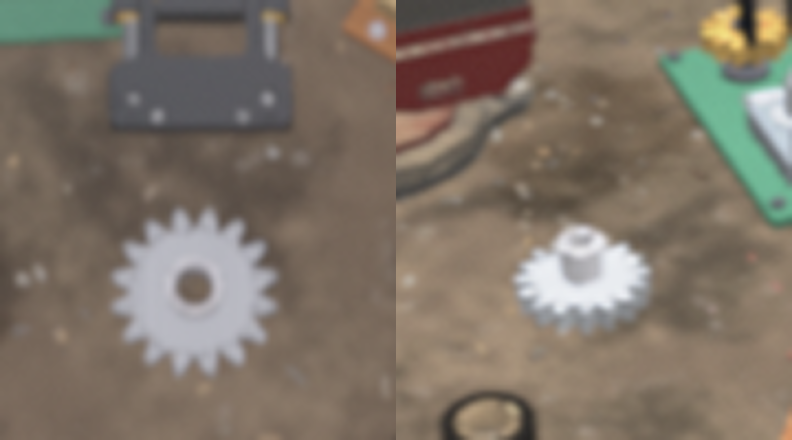

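The gear lies flat with its hub up, and the 16 teeth are plain. The hub top is at crop (194,287) in the top view and (581,240) in the side view.

```bash
python3 - <<'E'
from h import *
p=ray("top",194/4.4+271,287/4.4+187,46);s=ray("side",185/4.4+245,240/4.4+153,46)
g=ray("top",195/4.4+271,291/4.4+187,18)
print(p,s,g)
go(*((p+s)/2)[:2],110,90)
# stud measurement in start pictures: crops for one composite view
w=[]
for n,(x0,y0),(W,Hh) in(("top",(235,155),(66,45)),("side",(315,155),(66,55))):
    im=cv2.imread(f"pics/{n}0.png")[y0:y0+Hh,x0:x0+W];w.append(cv2.resize(im,None,fx=6,fy=6,interpolation=cv2.INTER_CUBIC))
H=np.zeros((330,792,3),np.uint8);H[:270,:396]=w[0];H[:330,396:]=w[1];cv2.imwrite("pics/stud.png",H)
E
```

```text
[ 440.93991951 -127.61319286   46.        ] [ 443.41168801 -134.95797052   46.        ] [ 441.73396904 -128.16119643   18.        ]
t 8.88 pos [ 576.1 -130.2  178.5] ytool deg -179.92 zdir [ 0.003 -0.    -1.   ] shift cm [ 0.09 13.41  6.81] turn -1.569 gap 27.3 F [-1.1 -0.5 -0. ] ff 0.0 q [ 0.05  0.36 -0.15  0.   -1.06 -0.05]
```

View pics/stud.png

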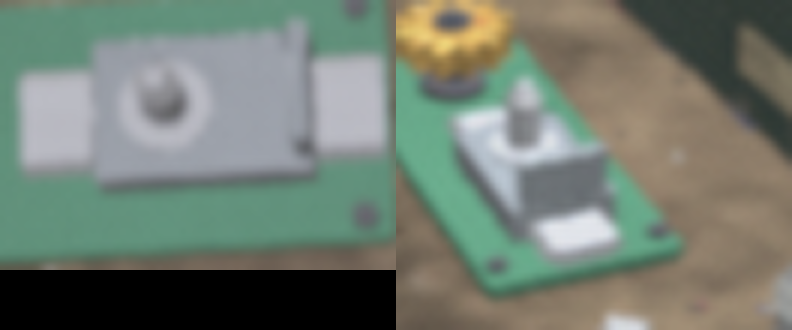

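The ring centre is at (166,105) and the stud tip at (157,73) in the top crop. In the side crop the tip is at (525,84) and the plate's top edge runs from (520,166) to (605,148).

```bash
python3 - <<'E'
from h import *
np.set_printoptions(precision=1,suppress=True)
T=lambda u,v,z:ray("top",u/6+235,v/6+155,z)
S=lambda u,v,z:ray("side",(u-396)/6+315,v/6+155,z)
print("top ring",T(166,105,35),"tip",T(158,78,73),"plate",T(298,22,60),T(302,140,60))
print("side tip",S(525,83,73),"ring",S(524,138,35),"plate",S(520,166,60),S(605,148,60))
print("side master cap",S(453,21,60))
print("predict tip/ring px for y=-9, 1")
for y in(-9,1):
  a=proj("top",[[637.5,y,35],[637.5,y,73]]);b=proj("side",[[637.5,y,35],[637.5,y,73]])
  print((a-[235,155])*6,(b-[315,155])*6+[396,0])
E
```

```text
top ring [637.7   0.6  35. ] tip [637.3  -0.8  73. ] plate [664.8 -54.7  60. ] [615.5 -57.   60. ]
side tip [638.3  -8.   73. ] ring [639.9  -1.8  35. ] plate [615.8 -68.   60. ] [663.6 -64.8  60. ]
side master cap [629.2  93.5  60. ]
predict tip/ring px for y=-9, 1
[[189.6 105.5]
 [178.7  77.5]] [[524.  145.2]
 [524.1  84.1]]
[[165.1 105.5]
 [153.4  77.5]] [[518.3 136.2]
 [518.2  75.3]]
```

Emit:
carry_out(rows=[[[0,3.3,0,0,0.7],[0,3.4,0,0,0.7],[0,3.4,1,0,0.7],[0,3.4,2,-0.12,0.7],[0,0,2,-0.12,0.7],[0,0,2,-0.12,0.7],[0,0,0,-0.12,0.7],[0,0,0,-0.12,0.7],[0,0,0,-0.12,0.7],[0,0,0,-0.12,0.7],[0,0,0,-0.12,0.7],[0,0,0,-0.12,0.7]]])

```text
time_s: 9.88
eef_pos: [437.7, -130.4, 107.9]
tcp_rot: [0.0, 0.971, -0.24, -0.0]
force: [0.9, -0.1, 0.4]
finger_gap: 60.7
finger_force: 0.0
```

Emit:
carry_out(rows=[[[0,0,0,-0.12,0.7],[0,0,0,-0.12,0.7],[0,0,0,-0.12,0.7],[0,0,0,-0.12,0.7],[0,0,0,0,0.7]]])

```text
time_s: 10.3
eef_pos: [437.8, -130.4, 107.9]
tcp_rot: [0.0, 1.0, -0.004, -0.0]
force: [-0.4, -0.3, -0.2]
finger_gap: 60.9
finger_force: 0.0
```

```bash
python3 -c "
from h import *
go(441.7,-129.5,21,90)"
```

```text
t 10.3 pos [ 437.8 -130.4  107.9] ytool deg -90.45 zdir [-0. -0. -1.] shift cm [ 0.39 -0.09  8.69] turn -0.008 gap 60.9 F [-0.4 -0.3 -0.2] ff 0.0 q [ 0.07  0.23 -0.55  0.   -0.79  1.5 ]
```

Emit:
carry_out(rows=[[[0.4,0,2.5,0,0.7],[0,0,2.5,0,0.7],[0,0,2.3,0,0.7],[0,0,1.0,0,0.7],[0,0,0.3,0,0.7],[0,0,0,0,0],[0,0,0,0,0],[0,0,0,0,0],[0,0,0,0,0],[0,0,0,0,0],[0,0,0,0,0],[0,0,0,0,0]]], force=25)

```text
time_s: 11.3
eef_pos: [442.9, -130.1, 22.3]
tcp_rot: [-0.0, 1.0, -0.005, 0.001]
force: [0.2, 2.4, 4.9]
finger_gap: 27.6
finger_force: 25.1
```

Emit:
carry_out(rows=[[[0,0,0,0,0],[0,0,0,0,0],[0,0,0,0,0],[0,0,0,0,0]]])

```text
time_s: 11.63
eef_pos: [442.9, -130.1, 22.2]
tcp_rot: [-0.0, 1.0, -0.005, 0.001]
force: [-0.9, 2.9, 6.6]
finger_gap: 27.7
finger_force: 25.1
```

```bash
python3 - <<'E'
from h import *
go(637.5,0,110,90)
n="top"
im=manip.get_image(n)[:,:,::-1];cv2.imwrite("pics/top3.png",im)
# precise code measurement from top2 & side2 of the laid gear (bright grey blob)
for n,b in(("top",(290,225,340,280)),("side",(268,200,300,232))):
    im=cv2.imread(f"pics/{n}2.png").astype(int)
    x0,y0,x1,y1=b;c=im[y0:y1,x0:x1];m=(c[...,0]>135)
    ys,xs=np.nonzero(m);print(n,m.sum(),xs.min()+x0,xs.max()+x0,ys.min()+y0,ys.max()+y0,xs.mean()+x0,ys.mean()+y0, ray(n,(xs.min()+xs.max())/2+x0,(ys.min()+ys.max())/2+y0,14))
E
```

```text
t 11.63 pos [ 442.9 -130.1   22.2] ytool deg -90.55 zdir [ 0.001  0.    -1.   ] shift cm [ 19.35 -13.2   -8.74] turn -0.01 gap 27.7 F [-0.9  2.9  6.6] ff 25.1 q [ 0.07  0.38 -0.63 -0.   -0.56  1.49]
top 893 297 333 235 271 314.71556550951846 253.18141097424413 [ 442.47711248 -127.40188386   14.        ]
side 512 271 299 204 228 285.94921875 215.9140625 [ 436.52747981 -130.23996452   14.        ]
```

Emit:
carry_out(rows=[[[0,0,-0.5,0,0],[0,0,-1,0,0],[0,0,-2,0,0],[0,0,-3,0,0],[0,0,-3,0,0],[0,0,-1,0,0],[0,0,0,0,0],[0,0,0,0,0]]], force=40)

```text
time_s: 12.35
eef_pos: [441.2, -130.3, 126.1]
tcp_rot: [-0.0, 1.0, -0.005, -0.001]
force: [0.0, 0.1, -4.8]
finger_gap: 27.4
finger_force: 39.9
```

Emit:
carry_out(rows=[[[1,-0.6,0,0,0],[2,-1.3,0,0,0],[2.5,-1.6,0,0,0],[2.5,-1.7,0,0,0],[2.5,-1.7,0,0,0],[2.5,-1.7,0,0,0],[2.5,-1.7,0,0,0],[2.5,-1.6,0,0,0],[1.0,-0.6,0,0,0],[0.5,-0.3,0,0,0],[0,0,0,0,0],[0,0,0,0,0]]])

```text
time_s: 13.35
eef_pos: [637.1, -4.5, 124.5]
tcp_rot: [0.0, 1.0, -0.005, -0.002]
force: [0.2, 0.4, -3.9]
finger_gap: 27.1
finger_force: 39.9
```

```bash
python3 - <<'E'
from h import *
go(638,-2.5,110,90)
w=[]
for n in("top","side"):
    im=manip.get_image(n)[:,:,::-1];cv2.imwrite(f"pics/{n}4.png",im)
    c=proj(n,[[638,-2.5,80]])[0];x,y=int(c[0])-33,int(c[1])-33;print(x,y)
    w.append(cv2.resize(im[y:y+72,x:x+66],None,fx=6,fy=6,interpolation=cv2.INTER_CUBIC))
cv2.imwrite("pics/above.png",np.hstack(w))
E
```

```text
t 13.35 pos [637.1  -4.5 124.5] ytool deg -90.58 zdir [-0.004 -0.001 -1.   ] shift cm [ 0.09 -0.21  1.45] turn -0.01 gap 27.1 F [ 0.2  0.4 -3.9] ff 39.9 q [ 0.25  0.49 -0.09 -0.   -1.    1.31]
228 133
302 133
```

View pics/above.png

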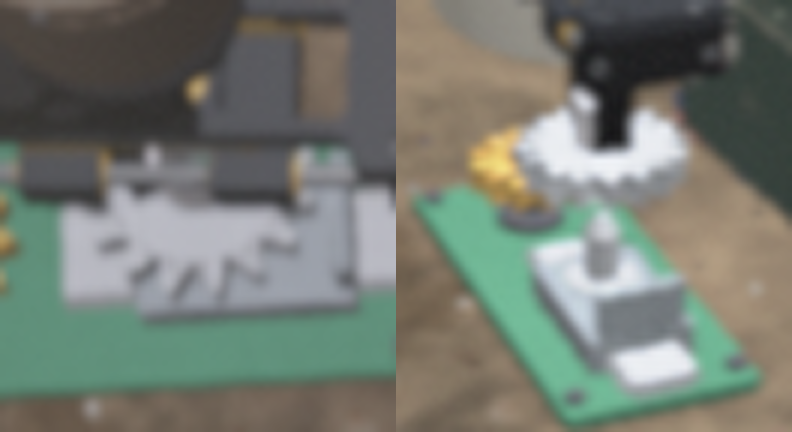

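The side view shows the gear outline from 518 to 690, about 30 mm above the stud tip at (603,215). I'll compare that with the outline predicted for a centred grip.

```bash
python3 - <<'E'
from h import *
np.set_printoptions(precision=1,suppress=True)
th=np.linspace(0,6.28,100)
f=lambda P:(proj("side",P)-[302,133]+.5)*6+[396,0]
ft=lambda P:(proj("top",P)-[228,133]+.5)*6
for cx in(637.1,632,627):
    c=np.array([cx,-4.5])
    g=np.concatenate([np.c_[c[0]+45*np.cos(th),c[1]+45*np.sin(th),0*th+z] for z in(103,121)])
    a=f(g);h=f(np.c_[c[0]+15*np.cos(th),c[1]+15*np.sin(th),0*th+149]);b=ft(g)
    print(cx,"side gear x",a[:,0].min(),a[:,0].max(),"y",a[:,1].min(),a[:,1].max(),"hubtop x",h[:,0].min(),h[:,0].max(),"y",h[:,1].min(),h[:,1].max(),"top gear x",b[:,0].min(),b[:,0].max(),"ymax",b[:,1].max())
print("finger px near", f([[627.6,-34,124.5],[646.6,-34,124.5],[627.6,-25,124.5],[646.6,-25,124.5]]))
for y in(-9,-5,-2.5,1):print(y,"stud tip", f([[638,y,73]]),"ring",ft([[638,y,35]]))
E
```

```text
637.1 side gear x 516.3164987061703 687.3464147568408 y 96.49814402382151 207.78604038590936 hubtop x 572.9925825214525 630.5462652141837 y 75.27482600649807 101.66188920839136 top gear x 76.99192654058413 320.4162809947545 ymax 303.27970109147293
632 side gear x 507.0449658937123 678.1903768288308 y 97.8938179696143 209.32677791104243 hubtop x 563.6711523485367 621.2640713919257 y 76.69081256713042 103.12134592774055 top gear x 76.47651911994802 320.1999688827258 ymax 316.287993446492
627 side gear x 497.941734938247 669.2005258464544 y 99.26410922544028 210.83958896522506 hubtop x 554.5187939564651 612.1502313505553 y 78.08109930809792 104.5543489600775 top gear x 75.97000409004283 319.9873985946663 ymax 329.0716035355121
finger px near [[602.2 158.2]
 [637.  152.6]
 [596.7 150.3]
 [631.4 144.8]]
-9 stud tip [[606.  218.9]] ring [[234.6 239.3]]
-5 stud tip [[603.6 215.4]] ring [[224.8 239.3]]
-2.5 stud tip [[602.2 213.2]] ring [[218.7 239.3]]
1 stud tip [[600.1 210.2]] ring [[210.1 239.4]]
```

The gear is centred in the grip and its axis is within about 2 mm of the stud. I'll shift 2 mm and lower it carefully.

Emit:
carry_out(rows=[[[0,-0.2,1,0,0],[0,0,1.2,0,0],[0,0,0.5,0,0],[0,0,0.3,0,0],[0,0,0.3,0,0],[0,0,0.2,0,0],[0,0,0.2,0,0],[0,0,0,0,0]]])

```text
time_s: 14.12
eef_pos: [638.5, -2.3, 89.4]
tcp_rot: [-0.0, 1.0, -0.005, -0.0]
force: [-0.3, 0.1, -4.0]
finger_gap: 27.1
finger_force: 39.9
```

Emit:
carry_out(rows=[[[0,0,0.3,0,0],[0,0,0.3,0,0],[0,0,0.2,0,0],[0,0,0.2,0,0],[0,0,0,0,0]]])

```text
time_s: 14.53
eef_pos: [638.8, -1.8, 79.1]
tcp_rot: [-0.0, 1.0, -0.005, 0.0]
force: [1.4, 2.6, -3.1]
finger_gap: 27.4
finger_force: 39.9
```

Emit:
carry_out(rows=[[[0.07,-0.12,0,0,0],[0,0,0.4,0,0],[0,0,0.4,0,0],[0,0,0.4,0,0],[0,0,0.3,0,0],[0,0,0,0,0]]])

```text
time_s: 15.03
eef_pos: [638.6, -1.4, 63.3]
tcp_rot: [0.0, 1.0, -0.005, -0.001]
force: [0.2, 0.8, -2.3]
finger_gap: 27.0
finger_force: 39.9
```

Emit:
carry_out(rows=[[[0,0,0.3,0,0],[0,0,0.2,0,0],[0,0,0.1,0,0],[0,0,0.1,0,0],[0,0,0,0,0]]])

```text
time_s: 15.45
eef_pos: [639.3, -1.1, 57.6]
tcp_rot: [0.0, 1.0, -0.005, -0.0]
force: [-0.5, -0.2, -2.9]
finger_gap: 27.5
finger_force: 39.9
```

Emit:
carry_out(rows=[[[0,0,0.1,0,0],[0,0,0.1,0,0],[0,0,0,0,0.5],[0,0,0,0,0.5],[0,0,0,0,0.5],[0,0,0,0,0.5],[0,0,0,0,0.5],[0,0,0,0,0.5],[0,0,0,0,0.5],[0,0,0,0,0.5]]])

```text
time_s: 16.28
eef_pos: [639.3, -1.1, 55.5]
tcp_rot: [0.0, 1.0, -0.005, -0.0]
force: [0.4, 0.4, 0.0]
finger_gap: 43.8
finger_force: 0.0
```

```bash
python3 - <<'E'
from h import *
go(638.5,-1.5,60,90)
for n in("top","side"):
    cv2.imwrite(f"pics/{n}5.png",manip.get_image(n)[:,:,::-1])
E
```

```text
t 16.28 pos [639.3  -1.1  55.5] ytool deg -90.56 zdir [-0. -0. -1.] shift cm [-0.08  0.04 -0.45] turn -0.01 gap 43.8 F [0.4 0.4 0. ] ff 0.0 q [ 0.25  0.56 -0.15  0.   -0.85  1.31]
```

Emit:
carry_out(rows=[[[0,0,-0.2,0,0.5],[0,0,0,0,0],[0,0,0,0,0],[0,0,0,0,0],[0,0,0,0,0],[0,0,0,0,0],[0,0,0,0,0],[0,0,0,0,0]]], force=30)

```text
time_s: 17.05
eef_pos: [639.3, -1.2, 57.6]
tcp_rot: [0.0, 1.0, -0.005, -0.0]
force: [0.3, 0.7, 1.2]
finger_gap: 27.4
finger_force: 30.0
```

Emit:
carry_out(rows=[[[0,-0.3,0,0,0],[-0.02,-0.4,0,0,0],[-0.02,-0.4,0,0,0],[-0.02,-0.4,0,0,0],[-0.02,-0.4,0,0,0],[-0.02,-0.4,0,0,0],[0,0,0,0,0]]])

```text
time_s: 17.63
eef_pos: [638.0, 23.0, 57.6]
tcp_rot: [-0.0, 1.0, -0.005, -0.0]
force: [-1.9, -0.3, 2.7]
finger_gap: 27.7
finger_force: 30.0
```

Emit:
carry_out(rows=[[[-0.02,-0.3,0,0,0],[-0.02,-0.3,0,0,0],[0,-0.3,0,0,0],[0,0,0,0,0]]])

```text
time_s: 17.97
eef_pos: [637.5, 31.4, 57.6]
tcp_rot: [-0.0, 1.0, -0.005, -0.001]
force: [-4.0, -0.7, 3.9]
finger_gap: 27.9
finger_force: 30.1
```

Emit:
carry_out(rows=[[[-0.02,-0.3,0,0,0],[0,-0.2,0,0,0],[0,0,0,0,0]]])

```text
time_s: 18.22
eef_pos: [637.3, 36.1, 57.6]
tcp_rot: [0.0, 1.0, -0.005, -0.001]
force: [-4.7, -1.5, 5.2]
finger_gap: 27.7
finger_force: 30.1
```

Emit:
carry_out(rows=[[[-0.1,-0.2,0,0,0],[-0.05,-0.2,0,0,0],[0,0,0,0,0]]])

```text
time_s: 18.47
eef_pos: [637.0, 40.4, 57.6]
tcp_rot: [-0.0, 1.0, -0.005, 0.001]
force: [-1.8, -1.1, 2.4]
finger_gap: 27.4
finger_force: 30.0
```

Emit:
carry_out(rows=[[[-0.05,-0.2,0,0,0],[0,-0.2,0,0,0],[0,0,0,0,0]]])

```text
time_s: 18.72
eef_pos: [636.7, 42.9, 57.6]
tcp_rot: [0.001, 1.0, -0.005, 0.0]
force: [0.5, -7.5, 0.7]
finger_gap: 27.3
finger_force: 30.0
```

Emit:
carry_out(rows=[[[0,-0.15,0,0,0],[0,0,0,0,0],[0,0,0,0,0]]])

```text
time_s: 18.97
eef_pos: [636.7, 43.1, 57.6]
tcp_rot: [0.001, 1.0, -0.005, 0.0]
force: [0.8, -11.5, 0.5]
finger_gap: 27.7
finger_force: 30.0
```

Emit:
carry_out(rows=[[[0,0,0,0.06,0],[0,0,0,0.06,0],[0,0,0,0,0]]])

```text
time_s: 19.22
eef_pos: [635.9, 42.9, 57.7]
tcp_rot: [0.002, 0.998, -0.066, -0.001]
force: [-0.8, -11.4, 2.9]
finger_gap: 27.7
finger_force: 30.0
```

```bash
python3 - <<'E'
from h import *
go(636,45,60,90)
# way/carriage edges: track dark plate via side picture columns vs start: match plate patch
np.set_printoptions(precision=1,suppress=True)
a=cv2.imread("pics/side0.png");b=manip.get_image("side")[:,:,::-1];cv2.imwrite("pics/side6.png",b)
t=a[176:194,334:352];b=np.ascontiguousarray(b)
r=cv2.matchTemplate(b[120:200,300:380],t,cv2.TM_CCOEFF_NORMED);_,v,_,l=cv2.minMaxLoc(r);l=np.array(l)+[300,120]
print(v,l,"moved px",l-[334,176])
p=proj("side",[[637,-60,50],[636,-50,50],[634.7,-10,50]]);print("px for 10mm",p[1]-p[0],"50mm",p[2]-p[0])
E
```

```text
t 19.22 pos [635.9  42.9  57.7] ytool deg -97.55 zdir [-0.002 -0.003 -1.   ] shift cm [-0.02 -0.21 -0.24] turn -0.132 gap 27.7 F [ -0.8 -11.4   2.9] ff 30.0 q [ 0.32  0.56 -0.16  0.   -0.86  1.11]
0.8490681648254395 [329 170] moved px [-5 -6]
px for 10mm [-1.3 -1.5] 50mm [-5.7 -7.5]
```

Emit:
carry_out(rows=[[[0,0,0,0.06,0],[0,0,0,0.06,0],[0,0,0,0.06,0],[0,0,0,0,0]]])

```text
time_s: 19.6
eef_pos: [636.2, 43.2, 57.6]
tcp_rot: [0.002, 0.988, -0.155, -0.0]
force: [-0.7, -10.1, 2.2]
finger_gap: 27.9
finger_force: 30.0
```

Emit:
carry_out(rows=[[[0,0,0,0.06,0],[0,0,0,0.06,0],[0,0,0,0.06,0],[0,0,0,0,0]]])

```text
time_s: 19.93
eef_pos: [636.0, 43.2, 57.6]
tcp_rot: [0.002, 0.97, -0.243, -0.0]
force: [-1.0, -10.2, 3.0]
finger_gap: 27.6
finger_force: 30.0
```

```bash
python3 - <<'E'
from h import *
go(636,45,60,90)
# red dot in side/top views
for n in("side0","side6"):
    im=cv2.imread(f"pics/{n}.png").astype(int)[140:190,290:350]
    m=im[...,2]-im[...,1]; ys,xs=np.nonzero((m>60)&(im[...,1]-im[...,0]<60)); print(n,m.max(),len(xs),xs.mean()+290 if len(xs) else 0,ys.mean()+140 if len(xs) else 0)
w=[]
for n,o in(("side",(290,130)),("top",(190,145))):
    im=manip.get_image(n)[:,:,::-1];cv2.imwrite(f"pics/{n}7.png",im)
    w.append(cv2.resize(im[o[1]:o[1]+66,o[0]:o[0]+66],None,fx=6,fy=6,interpolation=cv2.INTER_CUBIC))
cv2.imwrite("pics/mesh.png",np.hstack(w))
E
```

```text
t 19.93 pos [636.   43.2  57.6] ytool deg -118.17 zdir [-0.001 -0.003 -1.   ] shift cm [-0.09 -0.16 -0.24] turn -0.492 gap 27.6 F [ -1.  -10.2   3. ] ff 30.0 q [ 0.32  0.56 -0.16  0.   -0.86  0.75]
side0 56 0 0 0
side6 40 0 0 0
```

After turning more than a tooth pitch under push, y holds at 43, so the gear is meshed and against the stop. I've used all ten views, so from here I check with code. I'll finish the quarter turn.

Emit:
carry_out(rows=[[[0,0,0,0.1,0],[0,0,0,0.1,0],[0,0,0,0.1,0],[0,0,0,0.1,0],[0,0,0,0.1,0],[0,0,0,0.1,0],[0,0,0,0.1,0],[0,0,0,0.1,0],[0,0,0,0.1,0],[0,0,0,0.1,0],[0,0,0,0.1,0],[0,0,0,0,0]]])

```text
time_s: 21.03
eef_pos: [636.6, 43.7, 57.7]
tcp_rot: [-0.001, -0.699, 0.715, -0.001]
force: [0.3, -9.0, 0.4]
finger_gap: 27.5
finger_force: 30.0
```

```bash
python3 - <<'E'
from h import *
go(636,45,60,0)
cv2.imwrite("pics/top8.png",manip.get_image("top")[:,:,::-1]);cv2.imwrite("pics/side8.png",manip.get_image("side")[:,:,::-1])
for n in("top0","top7","top8","side0","side7","side8"):
    im=cv2.imread(f"pics/{n}.png").astype(float)
    P=[]
    c=(630,110)
    th=np.radians(np.arange(0,360,10))
    uv=proj(n[:-1],np.c_[c[0]+29*np.cos(th),c[1]+29*np.sin(th),0*th+53])
    # redness: low G relative to R
    s=np.array([ (lambda p:p[2]-p[1])(cv2.getRectSubPix(im.astype(np.float32),(2,2),tuple(map(float,u))).mean((0,1))) for u in uv])
    print(n,s.astype(int))
E
```

```text
t 21.03 pos [636.6  43.7  57.7] ytool deg 178.7 zdir [ 0.    -0.002 -1.   ] shift cm [-0.13  0.06 -0.23] turn -0.023 gap 27.5 F [ 0.3 -9.   0.4] ff 30.0 q [ 0.32  0.56 -0.16  0.   -0.86 -0.35]
top0 [24 21  6 25 19 15 25  9 21 27 15 24 25 10 21 25  0 12 23 -3  3 23  0  4
 19 -4 -3 22  9 -1 21 16  1 22 21  5]
top7 [ 0  0  0  9 26 20 12 26 15 19 28 16 22 27 11 15 26  1 -5 20  3  0 25  3
  0 18 15  1  2  2  0  1  6  4  0  0]
top8 [ 12  26  11  16  25  11  22  21  10  27  24  12  26  19  10  26  18  -4
  14  15   5   1  -4 -19  -7   0   0   0   1   5   6   1   0  10  24  16]
side0 [34 33 33 31 27 29 27 22 22 25 23 23 25 25 26 28 29 29 28 29 30 34 34 32
 32 30 32 35 37 37 36 35 36 36 35 35]
side7 [ 0  0  0  0  0  0  0  0  0  0  0  0 -1 -1  1  5  9 14 22 30 35 35 36 34
 33 29 26 22 10  1  0  0  0  0  0  0]
side8 [31 31 33 32 24 12  3  4 18 31 32 28 28 29 29 30 31 32 33 34 34 34 35 33
 35 34 18  3  0  0  0  1  4 11 19 29]
```

```bash
python3 - <<'E'
from h import *
for n in("top0","top7","top8","side0","side7","side8"):
    im=cv2.imread(f"pics/{n}.png").astype(np.float32)
    th=np.radians(np.arange(0,360,10));best=[]
    for r in(15,18,21):
        uv=proj(n[:-1],np.c_[630+r*np.cos(th),111+r*np.sin(th),0*th+53])
        best.append([(lambda p:p[2]-p[1])(cv2.getRectSubPix(im,(1,1),tuple(map(float,u)))[0,0]) for u in uv])
    s=np.array(best).max(0);print(n,"peak deg",s.argmax()*10,s.astype(int))
E
```

```text
top0 peak deg 350 [50 32 29 29 29 29 30 29 30 30 29 30 29 30 30 30 29 29 29 30 30 30 29 29
 30 30 29 30 30 30 30 29 29 30 37 59]
top7 peak deg 30 [ 0  2 14 38 35 29 30 29 30 30 30 29 30 30 30 30 30 30 30 30 30 29 29 28
 29 30 29 30 29 28 22 13  9  2  0  0]
top8 peak deg 100 [30 30 29 29 29 30 29 30 30 40 58 49 34 30 30 30 30 30 29 29 28 24 11  3
  0  0  0  1  2  3  1  0  3 15 24 29]
side0 peak deg 340 [47 43 39 35 32 32 28 25 27 30 32 34 35 36 37 38 38 37 35 35 35 34 35 36
 33 32 35 36 37 39 37 41 45 49 52 50]
side7 peak deg 250 [ 0  0  0  0  0  0  0  0  0  0  0  0  0  0  1  4  7 13 21 26 31 34 35 35
 36 38 37 35 24 16 10  3  1  0  0  0]
side8 peak deg 110 [36 37 37 26 14  4  4 13 27 44 56 58 54 47 40 35 33 30 29 31 34 35 36 37
 38 36 22  9  2  1  5 12 19 23 28 32]
```

The master's dot has gone from about 350° to about 104°, so the gear drives it. Now I'll relax the push, release and lift clear.

Emit:
carry_out(rows=[[[0.15,0,0,0,0],[0,0,0,0,0.55],[0,0,0,0,0.55],[0,0,0,0,0.55],[0,0,0,0,0.55],[0,0,0,0,0.55],[0,0,-0.5,0,0.55],[0,0,-2,0,0.55],[0,0,-3,0,0.55],[0,0,-3,0,0.55],[0,0,-3,0,0.55],[0,0,0,0,0.55]]])

```text
time_s: 22.13
eef_pos: [640.2, 44.6, 180.7]
tcp_rot: [0.006, -0.701, 0.713, -0.004]
force: [0.9, 0.4, 2.3]
finger_gap: 47.8
finger_force: 0.0
```

Emit:
carry_out(rows=[[[3.5,0,-2,0,0.55],[4,0,0,0,0.55],[4,0,0,0,0.55],[4,0,0,0,0.55],[4,0,0,0,0.55],[4,0,0,0,0.55],[0,0,0,0,0.55]]])

```text
time_s: 22.72
eef_pos: [630.8, -197.2, 192.5]
tcp_rot: [-0.0, -0.698, 0.716, -0.0]
force: [0.8, 1.0, 0.1]
finger_gap: 47.9
finger_force: 0.0
```

```bash
python3 - <<'E'
from h import *
np.set_printoptions(precision=1,suppress=True)
go(636,45,60,0)
for n in("top","side"):
    cv2.imwrite(f"pics/{n}9.png",manip.get_image(n)[:,:,::-1])
# outline of the gear in top view (grey, bright, low saturation) vs predicted circle at face z=53
im=cv2.imread("pics/top9.png").astype(int)
from scipy.ndimage import shift
best=[]
t=cv2.imread("pics/top2.png")[225:280,290:340]
g=cv2.cvtColor(cv2.imread("pics/top9.png"),6).astype(np.float32)
def score(cx,cy):
    # bright hub ring r=13.3 at z=81 , dark bore/stud at centre, face r=25 at z=53
    th=np.radians(np.arange(0,360,10));v=[]
    for r,z,s in((13.3,81,1),(18,81,-1)):
        uv=proj("top",np.c_[cx+r*np.cos(th),cy+r*np.sin(th),0*th+z]).astype(np.float32)
        v.append(s*cv2.remap(g,uv[:,0].reshape(-1,1),uv[:,1].reshape(-1,1),1).mean())
    return sum(v)
S=[(score(x,y),x,y) for x in range(620,652) for y in range(25,60)];print("hub",max(S))
# extents of grey disk
x0,y0=200,140;c=im[y0:215,x0:300];sat=c.max(2)-c.min(2);m=(sat<22)&(c.min(2)>140)
n_,lab,st,ce=cv2.connectedComponentsWithStats(m.astype(np.uint8));i=1+st[1:,4].argmax();print(st[i]+[x0,y0,0,0,0])
q=st[i];print("centre",ray("top",q[0]+x0+(q[2]-1)/2,q[1]+y0+(q[3]-1)/2,53))
uv=[proj("top",[[635,y,53]])[0] for y in(39,49)];print(uv)
E
```

```text
t 22.72 pos [ 630.8 -197.2  192.5] ytool deg 178.53 zdir [ 0. -0. -1.] shift cm [-24.2   0.1  13.2] turn -0.026 gap 47.9 F [0.8 1.  0.1] ff 0.0 q [-0.1  0.5  0.1  0.  -1.2  0. ]
hub (np.float32(1.8079681), 638, 25)
[ 200  140   63   75 4044]
centre [621.1  74.1  53. ]
[array([245.8, 171.4]), array([241.7, 171.4])]
```

Emit:
carry_out(rows=[[[3,2.8,0,0,0.55],[3,2.8,0,0,0.55],[3,2.8,0,0,0.55],[3,2.8,0,0,0.55],[3,2.8,0,0,0.55],[3,2.8,0,0,0.55],[3,2.8,0,0,0.55],[3,2.8,0,0,0.55],[3,2,0,0,0.55],[3,2,0,0,0.55],[3,2,0,0,0.55],[0,0,0,0,0.55]]])

```text
time_s: 23.82
eef_pos: [339.3, -518.4, 192.5]
tcp_rot: [-0.0, -0.699, 0.715, -0.0]
force: [0.4, 0.6, -0.7]
finger_gap: 47.5
finger_force: 0.0
```

```bash
python3 - <<'E'
from h import *
np.set_printoptions(precision=1,suppress=True)
go(636,45,60,0)
for n in("top","side"): cv2.imwrite(f"pics/{n}a.png",manip.get_image(n)[:,:,::-1])
im=cv2.imread("pics/topa.png").astype(int);b=cv2.imread("pics/top0.png").astype(int)
x0,y0=195,145
print("pixels, R-G map / grey map rows")
c=im[y0:207,x0:308];
ch=np.full(c.shape[:2],'.');R,G,B=c[...,2],c[...,1],c[...,0]
ch[(c.max(2)-c.min(2)<25)&(c.min(2)>120)]='#';ch[(R-B>70)]='y';ch[(G-R>20)]='g'
for r in ch[::2]:print(''.join(r))
for a in(b,im):print("tape/plug/tin/coarse change",end=' ')
for nme,(u,v,w) in dict(tape=(373,292,18),plug=(440,287,18),tin=(350,135,18),coarse=(380,190,16)).items():
    print(nme,np.abs(im-b)[v-w:v+w,u-w:u+w].mean().round(1))
E
```

```text
t 23.82 pos [ 339.3 -518.4  192.5] ytool deg 178.7 zdir [-0. -0. -1.] shift cm [-57.  -28.4  13.2] turn -0.023 gap 47.5 F [ 0.4  0.6 -0.7] ff 0.0 q [-0.7  0.4 -0.1  0.  -1.1  0.7]
pixels, R-G map / grey map rows
.................................................................................................................
.................................................................................................................
.................................................................................................................
.................................................................................................................
..............................................##.....##...............................ggggggggggg...gggg.........
.............................................###########.gggggggggggggggggggggggggggggggggggggggg....ggg.........
............ggggggggggggggggggggggggggg####gg###########gg###ggggggggggggggggggggggggggggggggggggg..gggg.........
....gg....gggggggg...ggggggggggggggggggg#####################.gggggggggg#ggggggggggggggggg
[... 2039 characters left out ...]
ggggggggggggggggggggggg.............
....gg...gggggggggggggggggggggggggggggggggggggggggggggggggggggggggg..............................................
....ggggggggggggggggggggggggggg..................................................................................
................................................#................................................................
.................................................................................................................
.................................................................................................................
tape/plug/tin/coarse change tape/plug/tin/coarse change tape 1.0
plug 34.1
tin 0.6
coarse 0.7
```

```bash
python3 - <<'E'
from h import *
from scipy.optimize import minimize
np.set_printoptions(precision=1,suppress=True)
# background-based fit: mean colour contrast across outlines, with and after
def fit(n,x0,r_in,r_out,z,f):
    im=cv2.imread(f"pics/{n}.png").astype(np.float32);v=f(im)
    th=np.radians(np.arange(0,360,3))
    def m(c,r):
        uv=proj(n[:-1],np.c_[c[0]+r*np.cos(th),c[1]+r*np.sin(th),0*th+z]).astype(np.float32)
        return cv2.remap(v,uv[:,0].reshape(-1,1),uv[:,1].reshape(-1,1),1).mean()
    s=max((m((x,y),r_in)-m((x,y),r_out),x,y) for x in np.arange(x0[0]-12,x0[0]+12,1) for y in np.arange(x0[1]-14,x0[1]+14,1))
    return s
yel=lambda im:im[...,2]-im[...,0]
gry=lambda im:-(im.max(2)-im.min(2))
for n in("top0","topa"): print(n,"master cap (dark, z60)",fit(n,(630,111),14,7,60,lambda im:im.mean(2)), "yellow disc",fit(n,(630,111),26,39,53,yel))
print("gear topa disc",fit("topa",(635,45),36,47,53,gry))
print("laid gear top2 disc",fit("top2",(442,-128),36,47,18,lambda im:im[...,0]))
print("side: gear",fit("sidea",(635,42),36,47,53,gry),"master",fit("sidea",(630,105),26,39,53,yel),"master0",fit("side0",(630,105),26,39,53,yel))
E
```

```text
top0 master cap (dark, z60) (np.float32(40.68911), np.int64(631), np.int64(111)) yellow disc (np.float32(99.48854), np.int64(631), np.int64(111))Traceback (most recent call last):
  File "<stdin>", line 15, in <module>
  File "<stdin>", line 11, in fit
  File "<stdin>", line 11, in <genexpr>
  File "<stdin>", line 9, in m
  File "h.py", line 10, in proj
    K,R,t,r=cam(n);return cv2.projectPoints(np.array(P,float).reshape(-1,1,3),r,t,K,None)[0].reshape(-1,2)
            ~~~^^^
  File "h.py", line 4, in cam
    c=manip.camera_info(n);R=cv2.Rodrigues(np.array(c["rvec"],float))[0]
ValueError: time passes only in moves, steps and waits
```

```bash
sed -i 's/^def cam/from functools import lru_cache\n@lru_cache\ndef cam/' h.py; python3 - <<'E'
from h import *
def fit(n,x0,r_in,r_out,z,f):
    v=f(cv2.imread(f"pics/{n}.png").astype(np.float32));th=np.radians(np.arange(0,360,5))
    def m(c,r):
        uv=proj(n[:-1],np.c_[c[0]+r*np.cos(th),c[1]+r*np.sin(th),0*th+z]).astype(np.float32)
        return cv2.remap(v,uv[:,:1],uv[:,1:],1).mean()
    s=max((m((x,y),r_in)-m((x,y),r_out),x,y) for x in range(x0[0]-10,x0[0]+11) for y in range(x0[1]-14,x0[1]+15))
    return [float(k) for k in s]
yel=lambda im:im[...,2]-im[...,0]
gry=lambda im:-(im.max(2)-im.min(2))
print("master topa",fit("topa",(631,111),14,7,60,lambda im:im.mean(2)))
print("gear topa",fit("topa",(635,45),36,47,53,gry))
print("laid gear top2",fit("top2",(442,-128),36,47,18,lambda im:im[...,0]))
print("side gear",fit("sidea",(635,42),36,47,53,gry),"master",fit("sidea",(630,105),26,39,53,yel),"master0",fit("side0",(630,105),26,39,53,yel))
E
```

```text
master topa [40.36327362060547, 631.0, 111.0]
gear topa [24.89181900024414, 632.0, 44.0]
laid gear top2 [70.69189453125, 443.0, -127.0]
side gear [17.864501953125, 625.0, 34.0] master [48.28742218017578, 629.0, 108.0] master0 [51.599029541015625, 630.0, 107.0]
```

```bash
python3 -c "
from workcell import manip
print(manip.close_job())"
```

```text
the job is handed in; nothing more can be done
None
```

I handed the job in after 24 s of robot time. The 16-tooth gear is on the stud, hub up, meshed with the carriage against its stop, and turning it by the hub drove the master gear about 110°. The 11-tooth gear, tin and tape show no change in the images. The arm never went near the spark plug, though it probably hid it from my last check. `close_job` gave no verdict.

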